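# Swap the open stationery tray for the staples

## Task

Someone left the tray with the black binder clip standing open: push it fully home with a fingertip. Then hook a fingertip behind the blue lip of the tray with the green staples box and draw that tray all the way out to its stop, pulling from behind the lip only, without gripping it. The staples and the clip stay in their trays untouched, and nothing else on the counter is disturbed.

Things in the scene. Friction and masses are not known exactly. Their poses are not given: they have to be found in the camera images.
- staples_unit: fixed tray unit whose tray holds the green staples box: black base 146 x 100 x 6 mm, grey walls from x = -20 to +72 mm joined by bars across front and rear (12 mm wide, tops 54 mm up), grey tray, blue front lip. The units differ only in contents; each may stand left or right. Origin on the table under it; x points from the lip to the back wall (the tray draws out along -x), z up.
- clips_unit: fixed tray unit whose tray holds the black binder clip: black base 146 x 100 x 6 mm, grey walls from x = -20 to +72 mm joined by bars across front and rear (12 mm wide, tops 54 mm up), grey tray, blue front lip. The units differ only in contents; each may stand left or right. Origin on the table under it; x points from the lip to the back wall (the tray draws out along -x), z up.
- staples_unit_lip (a point): staples tray's blue upright front lip: middle of the top edge of its REAR face. Axes as the unit's. Lip 9 mm thick (front face 9 mm to -x), 94 mm wide along y, 8 to 45 mm above the table. Behind it (+x): empty finger well, 48 mm along x, 74 mm wide, floor 10 mm above the table; then a rib 4 mm thick, top 26 mm above the table; then the contents. Moves with the tray.
- clips_unit_lip (a point): binder clip tray's blue upright front lip: middle of the top edge of its REAR face. Axes as the unit's. Lip 9 mm thick (front face 9 mm to -x), 94 mm wide along y, 8 to 45 mm above the table. Behind it (+x): empty finger well, 48 mm along x, 74 mm wide, floor 10 mm above the table; then a rib 4 mm thick, top 26 mm above the table; then the contents. Moves with the tray.
- staples_unit_tray (a joint): how far the staples tray is drawn out, m: 0 = fully home (stop), 0.075 = fully out (stop). Slides with about 2 N of friction plus 4 N per m/s and stays where it is left. Starts at 0 to 0.006.
- clips_unit_tray (a joint): how far the binder clip tray is drawn out, m: 0 = fully home (stop), 0.075 = fully out (stop). Slides with about 2 N of friction plus 4 N per m/s and stays where it is left. Starts at 0.034 to 0.05.
- staples_unit_front: blue front panel with a blank white card, the outer 4 mm of the staples tray's 9 mm lip, 94 mm wide, 8 to 45 mm above the table: not to be pressed or squeezed. Its origin is the unit's origin shifted by the joint value along the unit's -x; axes as the unit's.
- staples_box: green box of staples, 36 x 58 x 24 mm, loose in the staples tray (compartment 76 mm along x, 74 mm wide). Origin at the centre of its underside, 10 mm above the table in the tray.
- binder_clip: black binder clip with wire handles, 20 x 32 x 35 mm, loose in the other tray. Origin at the centre of its underside, 10 mm above the table in the tray.
- tape_black: roll of black tape lying flat, 68 mm across, 19 mm high. Bystander, loose; origin at the centre of its underside.
- eraser: blue and white eraser, 19 x 42 x 12 mm. Bystander, loose; origin at the centre of its underside.
- tape_brown: roll of brown packing tape, 68 mm across, 48 mm high. Bystander, loose; origin at the centre of its underside.
- till_roll: white till roll standing, 40 mm across, 57 mm high. Bystander, loose; origin at the centre of its underside.
Things that resemble listed ones, but are neither listed nor needed, are in the scene too. What is shaped like the clips_unit but turquoise is not meant.

How it is judged:
On the way, in this order (a step that is already met when the one before it is completed fails the run):
1. the binder clip's tray is fully home (value of joint clips_unit_tray below 0.004 m), for 0.1 s.
2. the staples tray is drawn out to its stop (value of joint staples_unit_tray above 0.069 m), for 0.1 s.
At the end, for the whole second after the job is handed in: The clip's tray is home (within 5 mm), the staples tray is out to its stop (at least 68 of 75 mm), the staples box lies flat and at rest in its tray and the clip in its own (value of joint clips_unit_tray below 0.005 m and value of joint staples_unit_tray above 0.068 m and x of staples_box in the frame of staples_unit_lip between 0.05 and 0.132 m and y of staples_box in the frame of staples_unit_lip between -0.04 and 0.04 m and height (world z) of staples_box below 0.016 m and angle between staples_box's own z axis and vertical below 0.15 rad and linear speed of staples_box below 0.02 m/s and x of binder_clip in the frame of clips_unit_lip between 0.05 and 0.132 m and height (world z) of binder_clip below 0.02 m); the robot touches nothing.
It fails at once if the staples box is touched (contact force between the fingers and staples_box above 0.5 N).
It fails at once if the binder clip is touched (contact force between the fingers and binder_clip above 0.5 N).
It fails at once if the staples box or the clip is lifted (height (world z) of staples_box above 0.022 m or height (world z) of binder_clip above 0.028 m).
It fails at once if the front of the staples tray's lip is pressed or squeezed (more than 3 N): the lip is gripped (contact force between the fingers and staples_unit_front above 3 N).
It fails at once if a bystander is moved more than 15 mm (distance of any of tape_black, eraser, tape_brown, till_roll from where it was at the start of the episode above 0.015 m).
It also fails if it takes over 58 s, if anything falls off the work surface, if the arm or the gripper's body presses on something with over 40 N, if the wrist force passes 120 N, or if a joint passes its speed limit or range.

## Robot

A 6-joint arm with a two-finger parallel gripper is mounted at the origin on the work surface; the furniture and walls round the work are solid. World frame = base frame: x ahead of the robot, y to its left, z up, the work surface at z = 0. Lengths are in m, angles in rad, forces in N, time in s.
With the tool pointing down it reaches from about 0.325 to 0.9 m from the base axis. Payload 3.5 kg.
Tool frame: the origin (TCP) lies on the centre line of the jaws, within the pads' length; the fingertips stand 25 mm ahead of it and the grasp point (between the pads) lies 6 mm ahead of it; z points along the fingers, y is the line along which they close (so a half turn about z gives the same grasp; the last joint's range is limited). The gripper opens to 85 mm and grips with 20 to 120 N. Pads are 22 mm wide; open, the fingers measure 114 mm over their backs; the gripper's body (76 mm by 85 mm) begins 54 mm behind the grasp point. The pads swing forward as they close: fully open they stand 13 mm farther back than shut.
Start: joints at [1.204, 0.276, -0.026, 1.268, 0, 1.467], TCP at [0.163, 0.603, 0.256] pointing down, gripper open.
Joint ranges: [-3.12, 3.12], [-0.85, 1.88], [-1.08, 1.24], [-1.95, 2.15], [-1.57, 1.53], [-3.14, 3.14]. Speed limits (rad/s): [2.57, 2.57, 3.14, 3.14, 3.14, 3.14].

## Interface

Orientations are given as a rotation vector (axis times angle).
In Python, from bench import r, vision, finder gives the robot as it stands. The module is installed in compiled form; this text tells all that it offers.
- The arm moves only by the tool move_arm, never from a script. Its argument "motion" is a list of rows, each a list of 7 numbers: the turn, a rotation vector about the tool's x, y, z in rad, then the shift along the tool's x, y, z in mm, then the finger opening in mm, from 0 to 85.4. A call has 1 to 5 rows; each row is the pose to reach, as a shift and turn from the pose commanded when the call began, along the tool's axes at that moment; what a row does not reach only later rows make up. A row lasts 1/8 s, in which the tool goes at most 62.5 mm and 10.7 degrees, less where a joint would pass 70% of its speed; a pose out of reach is approached as far as the arm can. A call with a gripper value outside its range is refused whole. The fingers move at their own pace and stop on an object; "newtons" is the grip in N (left out, the last holds). Time passes only in rows, so rows that repeat a pose let the fingers close. It gives the time, the measured TCP pose, the force, the opening and the grip force at its end, in the units of the state.
- r.get_state(): the state, without advancing time (a new reading comes with each control period).
- vision.camera(name): name is "side" or "top"; returns a dict with "frame" (420x560x3 uint8, red, green, blue), "range_z" (420x560 float32, m along the optical axis (not along the pixel's ray), 0 where there is no reading), "K" (3x3 intrinsics, pixels), "k1" (the pictures are not rectified: a ray, as slopes to the right and down, at radius r is drawn at 1 + k1 r^2 times it, then the intrinsics apply), "world_to_cam" (4x4, takes a point from world to camera coordinates). Camera axes: x right, y up, looking along -z (the intrinsics and any distortion apply to the point x, -y, -z); pixel columns grow to the right and rows downward; lengths in m; the calibration is good to about 2 mm. A picture is of the moment at which its call begins.
- r.close_job(): hands the job in; it is judged then, once.
Trained networks look in a picture, given as the dict that the camera call returned (one of the last four; its "shot" number tells which), for a name from the list of things; names that differ only in an ending like _2 or _b are one class to them, and where a whole thing is asked for, a point or a joint stands for the part that bears it (a point fixed in the world has none). Each returns a list of dicts, best first, with "p" (0 to 1); they miss things now and then, are a little off and sometimes report something else, mostly with a low value. They report only what shows in the picture. A call takes as long as a camera call. They do not tell look-alikes from the thing itself.
- finder.look_for(picture, query): "centre" ([x, y, z] in m, in the coordinates of the camera as it stood for that picture, good to about 4 mm: the middle of the surface that is visible of it).
The state is a dict: "t": time; "joints": joint angles; "dq": joint speeds; "joint_torque": joint torques, N m; "position": TCP position; "ee_rot": TCP orientation; "force": force on the tool from outside, world axes, zero at the start; "wrist_torque": the same for the moment, N m; "gripper_width": finger opening in m; "finger_force": force on a finger pad.
Only numpy, scipy, OpenCV 4.12 (cv2) and the standard library are available. Lean on these libraries where they do the work, as an engineer would, in place of code of your own. Each camera call takes 0.05 s, during which the arm holds its last target. There are 200 camera calls.

## Working session

There is one attempt and no reset: what is moved stays moved. The work goes in short steps, Python scripts to look and compute and a tool call to move; the robot and the scene stay as the last step left them, time stands still between calls to the robot, and variables do not carry over. Pictures are saved under pics/ and viewed, at most 10 in all, crops included, and the job is handed in when it is done.

Besides the shell and the picture viewer there is one more tool, called after "Request:" as name(argument=value, ...) on one line, values as JSON. move_arm: Moves the arm, as the interface text tells. Its arguments: {"type":"object","properties":{"motion":{"type":"array"},"newtons":{"type":"number"}},"required":["motion"]}

```bash
mkdir -p pics
cat > h.py <<'E'
import numpy as np, cv2
from bench import r, vision, finder
def w2p(c,P):
    T=np.array(c["world_to_cam"]);q=T[:3,:3]@np.array(P)+T[:3,3]
    s=np.array([q[0],-q[1]])/-q[2]; s=s*(1+c["k1"]*(s@s)); K=np.array(c["K"])
    return K[0,0]*s[0]+K[0,2],K[1,1]*s[1]+K[1,2]
def cloud(c):
    K=np.array(c["K"]);H,W=c["range_z"].shape
    u,v=np.meshgrid(np.arange(W),np.arange(H))
    d=np.stack([(u-K[0,2])/K[0,0],(v-K[1,2])/K[1,1]],-1);s=d.copy()
    for _ in range(8): s=d/(1+c["k1"]*(s**2).sum(-1,keepdims=True))
    z=c["range_z"]; p=np.stack([s[...,0]*z,-s[...,1]*z,-z],-1)
    T=np.linalg.inv(np.array(c["world_to_cam"]));w=p@T[:3,:3].T+T[:3,3]
    w[z==0]=np.nan
    return w
def c2w(c,p):
    T=np.linalg.inv(np.array(c["world_to_cam"]));return T[:3,:3]@np.array(p)+T[:3,3]
E
cat > a.py <<'E'
from h import *
for n in("top","side"):
    c=vision.camera(n);cv2.imwrite(f"pics/{n}0.png",c["frame"][...,::-1])
    T=np.linalg.inv(np.array(c["world_to_cam"]));print(n,T[:3,3].round(3))
    for q in["staples_unit","clips_unit","staples_unit_lip","clips_unit_lip","staples_box","binder_clip","tape_black","eraser","tape_brown","till_roll"]:
        for d in finder.look_for(c,q)[:4]:
            w=c2w(c,d["centre"]);print(q,round(d["p"],2),w.round(3),np.round(w2p(c,w)))
s=r.get_state();print(s["position"],s["ee_rot"],s["gripper_width"],s["t"])
E
python3 a.py
```

```text
top [ 0.291 -0.099  1.575]
staples_unit 0.72 [ 0.472 -0.369  0.013] [359. 199.]
clips_unit 0.89 [0.311 0.16  0.008] [193. 246.]
clips_unit 0.69 [0.519 0.093 0.012] [216. 182.]
staples_unit_lip 0.8 [ 0.459 -0.358  0.014] [355. 203.]
staples_unit_lip 0.72 [0.393 0.017 0.009] [239. 221.]
staples_unit_lip 0.32 [ 0.516 -0.58   0.055] [427. 185.]
clips_unit_lip 0.69 [0.507 0.14  0.009] [202. 185.]
clips_unit_lip 0.69 [0.307 0.171 0.009] [190. 247.]
clips_unit_lip 0.5 [ 0.47  -0.37   0.009] [359. 200.]
staples_box 0.73 [ 0.487 -0.389  0.036] [366. 194.]
staples_box 0.65 [ 0.471 -0.37   0.008] [359. 200.]
staples_box 0.5 [0.507 0.141 0.008] [201. 185.]
binder_clip 0.65 [0.517 0.117 0.024] [208. 182.]
tape_black 0.6 [ 0.426 -0.062  0.017] [263. 211.]
tape_brown 0.88 [0.388 0.396 0.047] [118. 219.]
tape_brown 0.18 [ 0.518 -0.573  0.06 ] [425. 184.]
till_roll 0.45 [ 0.514 -0.579  0.055] [426. 186.]
side [-0.21  -1.098  0.852]
staples_unit 0.9 [ 0.461 -0.382  0.022] [355. 262.]
staples_unit 0.34 [ 0.452 -0.348  0.014] [345. 258.]
clips_unit 0.86 [0.51  0.087 0.024] [277. 181.]
clips_unit 0.61 [0.297 0.152 0.026] [211. 191.]
staples_unit_lip 0.6 [ 0.445 -0.349  0.015] [343. 259.]
clips_unit_lip 0.93 [0.494 0.151 0.021] [263. 175.]
clips_unit_lip 0.66 [0.3   0.215 0.022] [204. 184.]
staples_box 0.46 [ 0.488 -0.39   0.033] [366. 257.]
tape_black 0.61 [ 0.421 -0.066  0.018] [279. 212.]
eraser 0.46 [0.383 0.013 0.013] [256. 206.]
tape_brown 0.81 [0.376 0.381 0.028] [204. 157.]
till_roll 0.97 [ 0.5   -0.591  0.044] [425. 296.]
[0.16298664 0.6033839  0.25630574] [4.13188853e-01 3.11429348e+00 1.07723925e-05] 0.08548264793085406 1.1
```

Run:
```python
import cv2,numpy as np
a=cv2.imread("pics/top0.png")[140:300,90:450];b=cv2.imread("pics/side0.png")[130:320,180:450]
cv2.imwrite("pics/topc.png",cv2.resize(a,(792,352),interpolation=cv2.INTER_CUBIC))
cv2.imwrite("pics/sidec.png",cv2.resize(b,(797,561),interpolation=cv2.INTER_CUBIC))
```

```text
(no output)
```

View pics/topc.png

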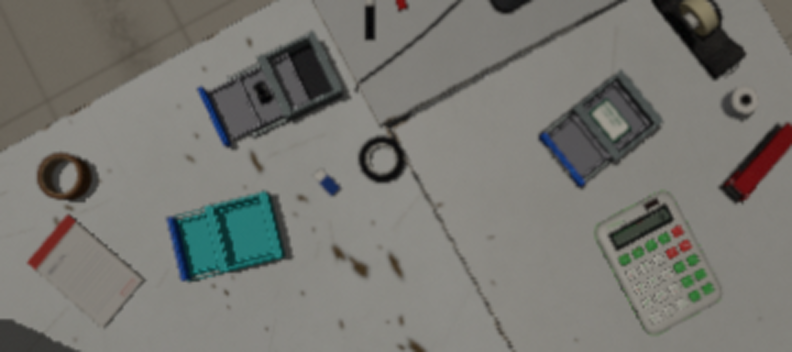

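View pics/sidec.png

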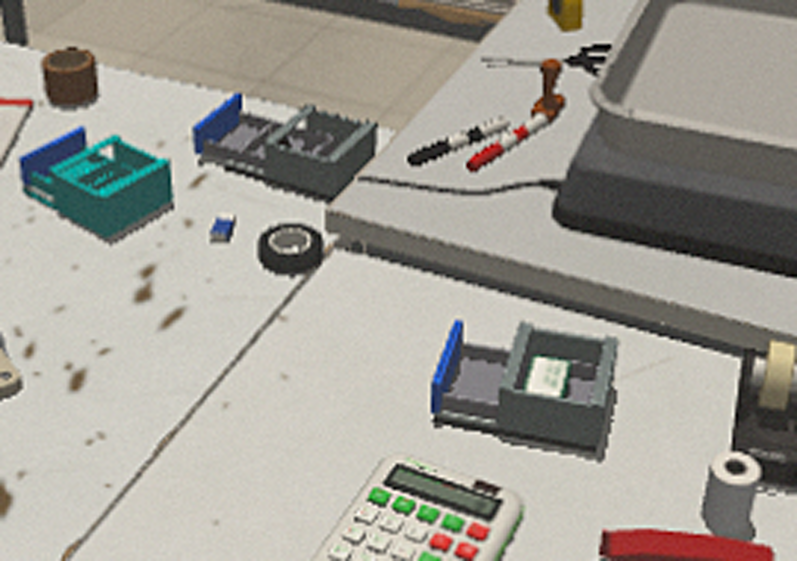

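Candidates in the top picture: the grey unit at (214,181) holds the black clip and stands open, so it is clips_unit. The grey unit at (363,198) holds the box with the green edge, so it is staples_unit. The turquoise one at (193,247) is excluded. The crops confirm this. Next I'll measure both units.

```bash
cat > m.py <<'E'
from h import *
C={"clips":(0.51,0.10),"staples":(0.47,-0.37)}
for n in("top","side"):
    c=vision.camera(n);w=cloud(c);hsv=cv2.cvtColor(c["frame"],cv2.COLOR_RGB2HSV)
    blue=(abs(hsv[...,0].astype(int)-112)<12)&(hsv[...,1]>130)
    tb=w[(np.abs(w[...,2])<.02)]
    print(n,"table z",np.nanmedian(tb[:,2]).round(4))
    for k,o in C.items():
        near=np.hypot(w[...,0]-o[0],w[...,1]-o[1])<0.12
        B=w[near&blue]; 
        Bt=B[B[:,2]>(0.035 if n=="top" else 0.0)]
        rb=cv2.minAreaRect(Bt[:,:2].astype(np.float32))
        print(k,"lip n",len(B),len(Bt),"mean",Bt.mean(0).round(4),"z pct",np.percentile(B[:,2],[2,50,98]).round(3),"rect",np.round(rb[0],4),np.round(rb[1],3),round(rb[2],1))
        Wt=w[near&~blue&(w[...,2]>.046)]
        rw=cv2.minAreaRect(Wt[:,:2].astype(np.float32))
        print("   walls n",len(Wt),"z",np.percentile(Wt[:,2],[5,50,95]).round(3),"rect",np.round(rw[0],4),np.round(rw[1],3),round(rw[2],1))
        d=Wt.mean(0)[:2]-Bt.mean(0)[:2]
        cw=np.array(rw[0])
        # best of 2 axes of wall rect nearest to d
        a=[np.deg2rad(rw[2]+90*i) for i in range(4)]
        a=max(a,key=lambda t:np.cos(t)*d[0]+np.sin(t)*d[1]);ex=np.array([np.cos(a),np.sin(a)]);ey=np.array([-ex[1],ex[0]])
        print("   yaw",round(np.rad2deg(a),1),"lip rel wallcentre x",((Bt[:,:2]-cw)@ex).mean().round(4),np.percentile((Bt[:,:2]-cw)@ex,[5,95]).round(4),"y",np.percentile((Bt[:,:2]-cw)@ey,[1,50,99]).round(4), "wall ext x",np.percentile((Wt[:,:2]-cw)@ex,[1,99]).round(4))
        print("   origin",(cw-0.026*ex).round(4))
E
python3 m.py
```

```text
top table z -0.0013
clips lip n 86 72 mean [0.4782 0.1815 0.0438] z pct [0.023 0.043 0.05 ] rect [0.479  0.1822] [0.088 0.008] 27.6
   walls n 269 z [0.048 0.053 0.058] rect [0.5207 0.1014] [0.095 0.189] 26.8
   yaw 296.8 lip rel wallcentre x -0.0907 [-0.0942 -0.0872] y [-0.0439 -0.003   0.0431] wall ext x [0.003  0.0944]
   origin [0.509  0.1246]
staples lip n 76 63 mean [ 0.4271 -0.3227  0.0436] z pct [0.022 0.043 0.05 ] rect [ 0.4279 -0.3222] [0.089 0.008] 37.7
   walls n 287 z [0.047 0.052 0.058] rect [ 0.4772 -0.3801] [0.097 0.146] 38.9
   yaw 308.9 lip rel wallcentre x -0.0761 [-0.079  -0.0729] y [-0.0457 -0.0041  0.0415] wall ext x [-0.0717  0.0725]
   origin [ 0.4609 -0.3599]
side table z -0.0002
clips lip n 108 108 mean [0.4752 0.1813 0.0313] z pct [0.011 0.032 0.046] rect [0.4739 0.1817] [0.097 0.015] 25.1
   walls n 235 z [0.047 0.053 0.057] rect [0.535  0.0687] [0.106 0.117] 26.4
   yaw 296.4 lip rel wallcentre x -0.1274 [-0.1321 -0.1241] y [-0.0524 -0.0036  0.0438] wall ext x [-0.037   0.0575]
   origin [0.5234 0.092 ]
staples lip n 90 90 mean [ 0.4153 -0.3309  0.0394] z pct [0.013 0.044 0.048] rect [ 0.4224 -0.3247] [0.091 0.008] 39.1
   walls n 380 z [0.047 0.053 0.056] rect [ 0.4694 -0.3785] [0.104 0.15 ] 39.8
   yaw 309.8 lip rel wallcentre x -0.0712 [-0.075  -0.0674] y [-0.047  -0.016   0.0429] wall ext x [-0.0155  0.0747]
   origin [ 0.4527 -0.3585]
```

```bash
cat > g.py <<'E'
from h import *
import sys
from scipy.spatial.transform import Rotation as Ro
def to(x,y,z,yaw):
    s=r.get_state();R=Ro.from_rotvec(s["ee_rot"]);p=np.array(s["position"])
    a=np.deg2rad(yaw);X=np.array([np.cos(a),np.sin(a),0]);Z=np.array([0,0,-1.]);G=Ro.from_matrix(np.stack([X,np.cross(Z,X),Z],1))
    print("turn",(R.inv()*G).as_rotvec().round(3),"shift mm",(R.inv().apply(np.array([x,y,z])-p)*1000).round(1),"t",s["t"],"dist",np.linalg.norm(np.array([x,y,z])-p).round(3))
to(*map(float,sys.argv[1:]))
E
python3 g.py 0.462 0.2137 0.256 117
```

```text
turn [-0.     0.     0.836] shift mm [-3.903e+02 -2.982e+02  3.000e-01] t 1.2 dist 0.491
```

Request:
move_arm(motion=[[0, 0, 0.16, -49, -37, 0, 0], [0, 0, 0.32, -98, -74, 0, 0], [0, 0, 0.48, -146, -112, 0, 0], [0, 0, 0.64, -195, -149, 0, 0], [0, 0, 0.8, -244, -186, 0, 0]], newtons=20)

```text
t: 1.82
position: [0.3511, 0.3587, 0.2566]
ee_rot: [1.6, 2.703, 0.002]
force: [1.0, -0.9, 0.0]
gripper_width: -0.0001
finger_force: 0.0
```

```bash
python3 g.py 0.462 0.2137 0.15 117
```

```text
turn [ 0.001 -0.     0.031] shift mm [-180.5   27.4  106.6] t 1.825 dist 0.211
```

Request:
move_arm(motion=[[0, 0, 0.01, -45, 7, 27, 0], [0, 0, 0.02, -90, 14, 53, 0], [0, 0, 0.03, -135, 20, 80, 0], [0, 0, 0.03, -180, 27, 106, 0], [0, 0, 0.03, -180, 27, 106, 0]])

```text
t: 2.45
position: [0.4611, 0.2134, 0.1483]
ee_rot: [-1.639, -2.678, 0.005]
force: [-0.7, 0.3, 0.1]
gripper_width: -0.0001
finger_force: 0.0
```

```bash
python3 g.py 0.462 0.2137 0.05 117; python3 m.py | grep -A1 clips; python3 -c "
from h import *
c=vision.camera('side');p=w2p(c,r.get_state()['position']);u,v=map(int,p);f=c['frame'][v-70:v+70,u-60:u+100,::-1];cv2.imwrite('pics/s2.png',cv2.resize(f,None,fx=4,fy=4))"
```

```text
turn [-0.004 -0.     0.001] shift mm [-0.2  1.3 98.3] t 2.45 dist 0.098
clips lip n 82 73 mean [0.4786 0.1813 0.0441] z pct [0.024 0.044 0.05 ] rect [0.4794 0.1822] [0.09  0.009] 25.9
   walls n 1694 z [0.051 0.534 0.582] rect [0.5134 0.1044] [0.121 0.237] 38.2
--
clips lip n 139 139 mean [0.4738 0.1804 0.0303] z pct [0.011 0.031 0.045] rect [0.475  0.1824] [0.101 0.015] 27.0
   walls n 2552 z [0.053 0.417 0.561] rect [0.5031 0.1065] [0.118 0.221] 33.6
```

View pics/s2.png

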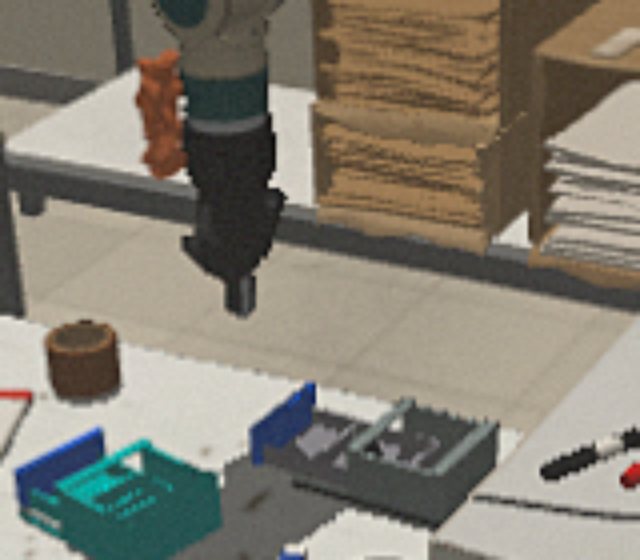

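The picture shows the closed fingers at (238,300), in front of and above the blue lip at (283,425), clear of its surroundings. I'll lower them and push along tool -x.

Request:
move_arm(motion=[[0, 0, 0, 0, 0, 33, 0], [0, 0, 0, 0, 0, 66, 0], [0, 0, 0, 0, 0, 98, 0], [0, 0, 0, -4, 0, 98, 0], [0, 0, 0, -8, 0, 98, 0]])

```text
t: 3.22
position: [0.4657, 0.2097, 0.0538]
ee_rot: [1.631, 2.683, 0.003]
force: [-0.1, 0.6, 0.2]
gripper_width: -0.0001
finger_force: 0.0
```

Request:
move_arm(motion=[[0, 0, 0, -7, 0, 0, 0], [0, 0, 0, -14, 0, 0, 0], [0, 0, 0, -21, 0, 0, 0], [0, 0, 0, -28, 0, 0, 0], [0, 0, 0, -35, 0, 0, 0]])

```text
t: 3.85
position: [0.4812, 0.1775, 0.0525]
ee_rot: [-1.634, -2.683, -0.001]
force: [0.0, 2.7, 1.1]
gripper_width: 0.0
finger_force: 1.1
```

Request:
move_arm(motion=[[0, 0, 0, -3, 0, 0, 0], [0, 0, 0, -6, 0, 0, 0], [0, 0, 0, -8, 0, 0, 0], [0, 0, 0, -10, 0, 0, 0]])

```text
t: 4.35
position: [0.4854, 0.1689, 0.0523]
ee_rot: [-1.633, -2.683, -0.0]
force: [-0.5, 1.8, 1.6]
gripper_width: -0.0001
finger_force: 1.0
```

Request:
move_arm(motion=[[0, 0, 0, -2, 0, 0, 0], [0, 0, 0, -4, 0, 0, 0], [0, 0, 0, -5, 0, 0, 0]])

```text
t: 4.72
position: [0.4877, 0.1643, 0.0523]
ee_rot: [-1.634, -2.683, 0.0]
force: [0.0, 1.7, 0.7]
gripper_width: 0.0002
finger_force: 1.0
```

Request:
move_arm(motion=[[0, 0, 0, -1, 0, 0, 0], [0, 0, 0, -2, 0, 0, 0], [0, 0, 0, -3, 0, 0, 0]])

```text
t: 5.1
position: [0.489, 0.1617, 0.0523]
ee_rot: [-1.634, -2.683, 0.0]
force: [-0.9, 1.6, 1.5]
gripper_width: 0.0002
finger_force: 1.0
```

Request:
move_arm(motion=[[0, 0, 0, -1, 0, 0, 0], [0, 0, 0, -2, 0, 0, 0], [0, 0, 0, -2, 0, 0, 0]])

```text
t: 5.48
position: [0.4894, 0.1609, 0.0523]
ee_rot: [-1.632, -2.682, -0.002]
force: [-2.9, 5.6, 2.3]
gripper_width: -0.0002
finger_force: 2.9
```

Force is rising, so the tray has probably met its stop. One more firm press should confirm it.

Request:
move_arm(motion=[[0, 0, 0, -2, 0, 0, 0], [0, 0, 0, -3, 0, 0, 0], [0, 0, 0, -3, 0, 0, 0]])

```text
t: 5.85
position: [0.4894, 0.1607, 0.0523]
ee_rot: [-1.627, -2.678, -0.009]
force: [-5.3, 12.2, 5.6]
gripper_width: -0.0002
finger_force: 6.8
```

Request:
move_arm(motion=[[0, 0, 0, 15, 0, 0, 0], [0, 0, 0, 30, 0, 0, 0], [0, 0, 0, 30, 0, -50, 0], [0, 0, 0, 30, 0, -110, 0], [0, 0, 0, 30, 0, -150, 0]])

```text
t: 6.48
position: [0.4782, 0.1843, 0.205]
ee_rot: [1.632, 2.681, 0.002]
force: [1.0, 0.3, 0.2]
gripper_width: 0.0001
finger_force: 0.0
```

```bash
python3 m.py; python3 g.py 0.447 -0.345 0.2 128.5
```

```text
top table z -0.0014
clips lip n 75 71 mean [0.4945 0.1445 0.0438] z pct [0.03  0.044 0.051] rect [0.497  0.1461] [0.088 0.008] 26.6
   walls n 2927 z [0.053 0.61  0.644] rect [0.4869 0.1   ] [0.154 0.219] 27.5
   yaw 207.5 lip rel wallcentre x -0.0272 [-0.0685  0.011 ] y [-0.0409 -0.0357 -0.0323] wall ext x [-0.0722  0.0685]
   origin [0.51  0.112]
staples lip n 76 67 mean [ 0.427  -0.3228  0.0429] z pct [0.022 0.043 0.05 ] rect [ 0.428  -0.3225] [0.09  0.009] 38.1
   walls n 292 z [0.047 0.052 0.058] rect [ 0.4777 -0.3805] [0.097 0.146] 39.5
   yaw 309.5 lip rel wallcentre x -0.0768 [-0.0804 -0.0734] y [-0.0449 -0.0013  0.0421] wall ext x [-0.0719  0.0707]
   origin [ 0.4612 -0.3605]
side table z -0.0002
clips lip n 123 123 mean [0.4905 0.1433 0.0312] z pct [0.013 0.031 0.047] rect [0.4958 0.1463] [0.098 0.01 ] 26.8
   walls n 3509 z [0.055 0.445 0.595] rect [0.4895 0.1011] [0.165 0.214] 21.8
   yaw 201.8 lip rel wallcentre x -0.0166 [-0.0574  0.0236] y [-0.0462 -0.0388 -0.0328] wall ext x [-0.0747  0.0717]
   origin [0.5137 0.1108]
staples lip n 87 87 mean [ 0.4149 -0.3313  0.0391] z pct [0.014 0.044 0.049] rect [ 0.4218 -0.3258] [0.09  0.008] 39.4
   walls n 377 z [0.047 0.053 0.056] rect [ 0.4708 -0.38  ] [0.105 0.146] 40.0
   yaw 310.0 lip rel wallcentre x -0.0732 [-0.0767 -0.0693] y [-0.0469 -0.0152  0.0418] wall ext x [-0.0174  0.0728]
   origin [ 0.4541 -0.3601]
turn [ 0.01   0.005 -0.195] shift mm [-455.1 -273.8    6.7] t 6.575 dist 0.531
```

Clips tray: the lip moved 40 mm and then met a hard stop at 13 N, so it is home. Now over to the staples well, to a TCP at about (0.444, -0.3455).

Request:
move_arm(motion=[[0, 0, -0.02, -46, -27, 0, 0], [0, 0, -0.04, -92, -55, 0, 0], [0, 0, -0.06, -138, -82, 0, 0], [0, 0, -0.08, -184, -110, 0, 0], [0, 0, -0.1, -230, -137, 0, 0]])

```text
t: 7.2
position: [0.4603, -0.0846, 0.2011]
ee_rot: [-1.496, -2.761, 0.002]
force: [0.1, 0.5, -0.1]
gripper_width: -0.0002
finger_force: 0.0
```

```bash
python3 g.py 0.444 -0.3455 0.14 129
```

```text
turn [-0.002 -0.001 -0.103] shift mm [-209.6 -156.    61.3] t 7.2 dist 0.268
```

Request:
move_arm(motion=[[0, 0, -0.03, -42, -31, 12, 0], [0, 0, -0.06, -84, -62, 24, 0], [0, 0, -0.08, -126, -94, 37, 0], [0, 0, -0.1, -168, -125, 49, 0], [0, 0, -0.1, -210, -156, 61, 0]])

```text
t: 7.82
position: [0.4442, -0.3453, 0.1395]
ee_rot: [-1.357, -2.831, 0.0]
force: [0.0, 0.7, 0.7]
gripper_width: -0.0003
finger_force: 0.0
```

Request:
move_arm(motion=[[0, 0, 0, 0, 0, 10, 0], [0, 0, 0, 0, 0, 20, 0], [0, 0, 0, 0, 0, 30, 0], [0, 0, 0, 0, 0, 30, 0]])

```text
t: 8.32
position: [0.4446, -0.3424, 0.1101]
ee_rot: [-1.354, -2.832, -0.001]
force: [0.2, -0.1, 0.5]
gripper_width: 0.0002
finger_force: 0.0
```

```bash
python3 g.py 0.444 -0.3455 0.046 129; python3 -c "
from h import *
o=[]
for n in('top','side'):
    c=vision.camera(n);p=w2p(c,[.444,-.3455,.06]);u,v=map(int,p);o.append(cv2.resize(c['frame'][v-40:v+40,u-45:u+45,::-1],(396,352),interpolation=cv2.INTER_CUBIC))
cv2.imwrite('pics/s3.png',np.hstack(o))"
```

```text
turn [-0.    -0.003 -0.002] shift mm [-2.2 -2.4 64.1] t 8.325 dist 0.064
```

View pics/s3.png

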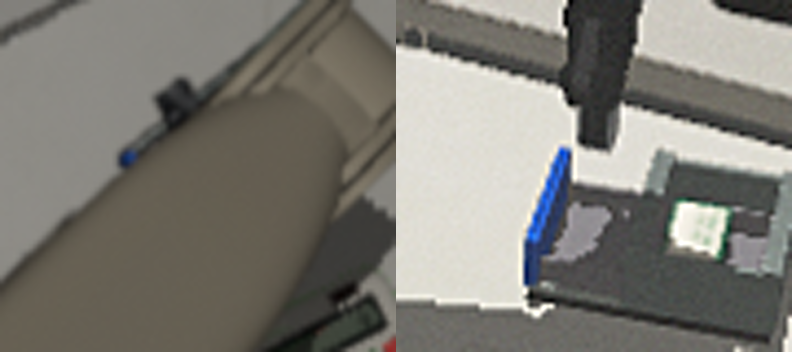

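The side view (right half) shows the fingertips at (597,145), above the well between the lip (550,215) and the front bar (655,172). I'll descend with the small correction.

Request:
move_arm(motion=[[0, 0, 0, -2, -2, 15, 0], [0, 0, 0, -2, -2, 30, 0], [0, 0, 0, -2, -2, 45, 0], [0, 0, 0, -2, -2, 60, 0], [0, 0, 0, -2, -2, 64, 0]])

```text
t: 9.05
position: [0.444, -0.3463, 0.0455]
ee_rot: [-1.357, -2.83, -0.002]
force: [-0.3, -0.6, 0.0]
gripper_width: -0.0002
finger_force: 0.0
```

Request:
move_arm(motion=[[0, 0, 0, 4, 0, 0, 0], [0, 0, 0, 8, 0, 0, 0], [0, 0, 0, 12, 0, 0, 0], [0, 0, 0, 16, 0, 0, 0], [0, 0, 0, 20, 0, 0, 0]])

```text
t: 9.68
position: [0.433, -0.3323, 0.0478]
ee_rot: [1.357, 2.831, -0.002]
force: [1.7, -1.9, -0.1]
gripper_width: 0.0
finger_force: 1.1
```

Request:
move_arm(motion=[[0, 0, 0, 5, 0, 0, 0], [0, 0, 0, 10, 0, 0, 0], [0, 0, 0, 15, 0, 0, 0], [0, 0, 0, 20, 0, 0, 0], [0, 0, 0, 25, 0, 0, 0]])

```text
t: 10.3
position: [0.4166, -0.312, 0.0474]
ee_rot: [1.358, 2.833, -0.0]
force: [0.7, -2.2, 1.5]
gripper_width: 0.0001
finger_force: 1.1
```

Request:
move_arm(motion=[[0, 0, 0, 5, 0, 0, 0], [0, 0, 0, 10, 0, 0, 0], [0, 0, 0, 15, 0, 0, 0], [0, 0, 0, 20, 0, 0, 0], [0, 0, 0, 25, 0, 0, 0]])

```text
t: 10.92
position: [0.4008, -0.2923, 0.0472]
ee_rot: [-1.358, -2.833, 0.0]
force: [0.4, -3.5, 0.7]
gripper_width: 0.0003
finger_force: 1.1
```

Request:
move_arm(motion=[[0, 0, 0, 3, 0, 0, 0], [0, 0, 0, 6, 0, 0, 0], [0, 0, 0, 8, 0, 0, 0], [0, 0, 0, 10, 0, 0, 0]])

```text
t: 11.42
position: [0.3946, -0.2847, 0.0472]
ee_rot: [-1.358, -2.833, 0.0]
force: [-0.4, -2.3, -0.8]
gripper_width: -0.0001
finger_force: 1.0
```

Request:
move_arm(motion=[[0, 0, 0, 2, 0, 0, 0], [0, 0, 0, 4, 0, 0, 0], [0, 0, 0, 5, 0, 0, 0], [0, 0, 0, 6, 0, 0, 0]])

```text
t: 11.92
position: [0.391, -0.2801, 0.0473]
ee_rot: [-1.358, -2.833, -0.0]
force: [0.2, -2.3, -0.9]
gripper_width: -0.0004
finger_force: 1.0
```

Request:
move_arm(motion=[[0, 0, 0, 1, 0, 0, 0], [0, 0, 0, 2, 0, 0, 0], [0, 0, 0, 3, 0, 0, 0], [0, 0, 0, 3, 0, 0, 0]])

```text
t: 12.42
position: [0.3902, -0.2788, 0.0475]
ee_rot: [1.357, 2.831, -0.001]
force: [2.9, -5.0, -4.8]
gripper_width: 0.0
finger_force: 2.6
```

Request:
move_arm(motion=[[0, 0, 0, 1, 0, 0, 0], [0, 0, 0, 2, 0, 0, 0], [0, 0, 0, 3, 0, 0, 0], [0, 0, 0, 3, 0, 0, 0]])

```text
t: 12.92
position: [0.3903, -0.2785, 0.0482]
ee_rot: [1.355, 2.826, -0.004]
force: [5.6, -9.1, -6.9]
gripper_width: 0.0003
finger_force: 4.8
```

The tray has hit its stop. I'll back off from the lip within the well, lift out and check.

Request:
move_arm(motion=[[0, 0, 0, -6, 0, 0, 0], [0, 0, 0, -14, 0, 0, 0], [0, 0, 0, -14, 0, 0, 0], [0, 0, 0, -14, 0, -20, 0], [0, 0, 0, -14, 0, -50, 0]])

```text
t: 13.55
position: [0.3947, -0.2848, 0.0965]
ee_rot: [-1.356, -2.829, -0.003]
force: [1.2, -0.1, -0.5]
gripper_width: 0.0003
finger_force: 0.0
```

Request:
move_arm(motion=[[0, 0, 0, 0, 0, -50, 0], [0, 0, 0, 0, 0, -110, 0], [0, 0, 0, 40, 40, -110, 0], [0, 0, 0, 80, 80, -110, 0], [0, 0, 0, 120, 120, -110, 0]])

```text
t: 14.18
position: [0.4139, -0.1158, 0.2073]
ee_rot: [-1.359, -2.832, -0.001]
force: [-0.0, 0.6, 0.6]
gripper_width: 0.0002
finger_force: 0.0
```

```bash
python3 m.py | grep -E "lip n|table"; python3 -c "
from h import *
o=[]
for n in('top','side'):
    c=vision.camera(n)
    for q in('binder_clip','staples_box'):
        for d in finder.look_for(c,q)[:1]: print(n,q,d['p'],c2w(c,d['centre']).round(3))
f=c['frame'][130:320,180:450,::-1]
cv2.imwrite('pics/s4.png',cv2.resize(f,(797,561),interpolation=cv2.INTER_CUBIC))
s=r.get_state();print(s['position'],s['force'])"
```

```text
top table z -0.0014
clips lip n 76 70 mean [0.4973 0.1459 0.0431] z pct [0.021 0.043 0.049] rect [0.4975 0.1462] [0.088 0.008] 26.9
top binder_clip 0.37 [0.536 0.08  0.024]
top staples_box 0.49 [ 0.437 -0.334  0.034]
side staples_box 0.77 [ 0.431 -0.342  0.033]
[ 0.41439244 -0.11842607  0.20725255] [ 0.11500103 -0.51496719 -0.36391987]m.py:13: RuntimeWarning: Mean of empty slice.
  print(k,"lip n",len(B),len(Bt),"mean",Bt.mean(0).round(4),"z pct",np.percentile(B[:,2],[2,50,98]).round(3),"rect",np.round(rb[0],4),np.round(rb[1],3),round(rb[2],1))
  ret = um.true_divide(
Traceback (most recent call last):
  File "m.py", line 13, in <module>
    print(k,"lip n",len(B),len(Bt),"mean",Bt.mean(0).round(4),"z pct",np.percentile(B[:,2],[2,50,98]).round(3),"rect",np.round(rb[0],4),np.round(rb[1],3),round(rb[2],1))
                                                                      ~~~~~~~~~~~~~^^^^^^^^^^^^^^^^^^
IndexError: index -1 is out of bounds for axis 0 with size 0
```

View pics/s4.png

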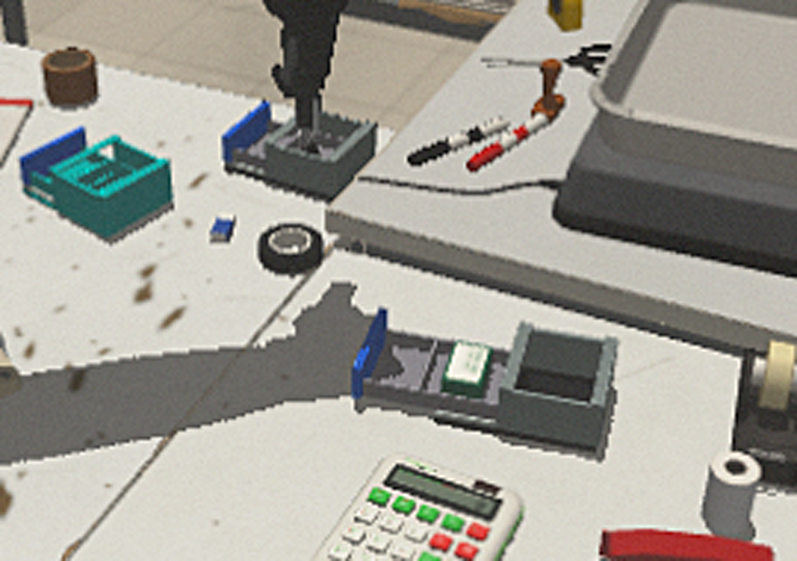

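The picture shows the staples tray drawn out, with its lip at (370,350) and the box flat at (467,365). The clip tray is home, with its lip at (247,130), and the bystanders are where they were. The box moved about 74 mm along with its tray. I'm handing in.

```bash
python3 -c "
from bench import r
print(r.close_job())"
```

```text
the job is handed in; nothing more can be done
None
```

I pushed the binder clip's tray home, then drew the staples tray out to its stop from behind the lip only; both were confirmed by contact force and camera, and the job is handed in (no verdict was returned).

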